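Invert a rinsed bottle onto its drying peg

TASK

On the engraver's bench, take the rinsed, open-necked square bottle lying on its side and turn it neck down onto the slim sloping drying peg, sliding it along the peg until it is fully home with its mouth against the stand, then let go. Leave the other bottle, the one closed with a pointed nozzle, where it lies.

Things in the scene. Friction and masses are not known exactly. Their poses are not given: they have to be found in the camera images.
- bottle: Open empty white plastic bottle on its side, firm, hollow, 40-90 g. Square part 52 x 52 mm, 90 long; 20 mm shoulder; round open neck 40 mm long, 34 mm outside, 28 inside. Origin: middle of the square part, on the long axis, 26 mm above the bench. x axis runs from mouth to bottom: mouth centre at x = -105 mm, bottom at +45. The mouth starts roughly to the robot's left. Grip across the square sides.
- slim_peg: Slim fixed white peg, 23 mm thick, straight for 50, tapering to a 6 mm tip at 85. Origin: centre of its foot, 55 mm above the bench; z axis from foot to tip, sloping 45 degrees up, roughly to the robot's right. Foot on a 74 x 74 mm sloping wooden face (high edge 81 mm up) on a 130 x 90 mm base. Bottle home: mouth on this face, its origin 105 mm along z; let go, it stays and sags up to 8 degrees.
- stout_peg: The other fixed white peg, on an equal stand beside the slim one: 44 mm in diameter and 50 mm long, flat ended, too thick for the bottle's neck. Origin at the centre of its foot, 55 mm above the bench; z axis from foot to tip, sloping 45 degrees like the other. The two stands change places from start to start.
- capped_bottle: Second white bottle on its side with the same square part (52 x 52 x 90 mm), but closed by a round cap with a pointed nozzle, 177 mm long in all. Origin: middle of the square part, 26 mm above the bench; x axis from nozzle to bottom. The two bottles change places from start to start. To be left alone.

How it is judged:
At the end, for the whole second after the job is handed in: The open bottle sits neck down on the slim peg, its axis within 15 degrees of the peg's and its origin within 30 mm of the peg's axis, home to within about 13 mm (origin less than 118 mm from the foot along the peg), at rest; the capped bottle lies within 30 mm of where it was (z of bottle in the frame of slim_peg between 0.09 and 0.118 m and x of bottle in the frame of slim_peg between -0.03 and 0.03 m and y of bottle in the frame of slim_peg between -0.03 and 0.03 m and angle between the x axis of bottle and the z axis of slim_peg, either way round below 0.26 rad and angle between bottle's own x axis and vertical below 1.2 rad and linear speed of bottle below 0.02 m/s and distance of capped_bottle from where it was at the start of the episode below 0.03 m); the robot touches nothing.
It fails at once if the capped bottle is moved more than 30 mm (distance of capped_bottle from where it was at the start of the episode above 0.03 m).
It also fails if it takes over 40 s, if anything falls off the work surface, if the arm or the gripper's body presses on something with over 40 N, if the wrist force passes 120 N, or if a joint passes its speed limit or range.

ROBOT

A 7-joint arm with a two-finger parallel gripper is mounted at the origin on the work surface. World frame = base frame: x ahead of the robot, y to its left, z up, the work surface at z = 0. Lengths are in m, angles in rad, forces in N, time in s.
With the tool pointing down it reaches from about 0.425 to 0.925 m from the base axis. Payload 6.8 kg.
Tool frame: the origin (TCP) lies between the finger pads; the fingertips stand 11 mm ahead of it and the grasp point (between the pads) lies 8 mm behind it; z points along the fingers, y is the line along which they close (so a half turn about z gives the same grasp; the last joint's range is limited). The gripper opens to 85 mm and grips with 20 to 120 N. Pads are 22 mm wide; open, the fingers measure 114 mm over their backs; the gripper's body (76 mm by 85 mm) begins 54 mm behind the grasp point. The pads swing forward as they close: fully open they stand 13 mm farther back than shut.
Start: joints at [-1.308, 0.477, 0.022, 1.555, -0.011, 1.109, -0.083], TCP at [0.245, 0.629, 0.242] pointing down, gripper open.
Joint ranges: [-2.96, 2.96], [-0.34, 2.1], [-1.41, 1.46], [0.24, 2.44], [-1.37, 4.51], [0.17, 1.92], [-2.96, 2.96]. Speed limits (rad/s): [2.39, 2.39, 3.14, 3.14, 3.14, 3.14, 3.14].

INTERFACE

Orientations are given as a rotation vector (axis times angle).
In Python, from bench import r gives the robot as it stands.
- The arm moves only by the tool send_rows, never from a script. Its argument "deltas" is a list of rows, each an object of numbers: "dx", "dy", "dz": the shift along the world's x, y, z in mm; "rx", "ry", "rz": the turn, a rotation vector about the world's x, y, z in degrees. A call has 1 to 5 rows; each row is the pose to reach, as a shift and turn from the pose commanded when the call began; what a row does not reach only later rows make up. A row lasts 1/12 s, in which the tool goes at most 41.7 mm and 7.16 degrees, less where a joint would pass 70% of its speed; a pose out of reach is approached as far as the arm can. A call with a gripper value outside its range is refused whole. "jaw" is the finger opening in mm, from 0 to 85.4, set as the call begins (left out, the last holds). The fingers move at their own pace and stop on an object; "newtons" is the grip in N (left out, the last holds). Time passes only in rows, so rows that repeat a pose let the fingers close. It gives the time, the measured TCP pose, the force, the opening and the grip force at its end, in the units of the state.
- r.get_obs(): the state, without advancing time (a new reading comes with each control period).
- r.grab_frame(name): name is "side" or "top"; returns a dict with "frame" (480x640x3 uint8, blue, green, red), "z_map" (480x640 float32, m along the optical axis (not along the pixel's ray), 0 where there is no reading), "vertical_fov" (degrees; the focal length in pixels is half the picture's height over the tangent of half this angle, whatever the lens; pixels are square), "cx", "cy" (the principal point, pixels), "distortion" ([k1, k2, p1, p2, k3] as OpenCV has them; the pictures are not rectified), "xyz" and "orientation" of the camera in the world. Camera axes: x right, y down, z forward; pixel columns grow to the right and rows downward; lengths in m; the calibration is good to about 2 mm. A picture is of the moment at which its call begins.
- r.hand_in(): hands the job in; it is judged then, once.
The state is a dict: "clock": time; "joints": joint angles; "qvel": joint speeds; "tau": joint torques, N m; "tcp_pos": TCP position; "orientation": TCP orientation; "contact_force": force on the tool from outside, world axes, zero at the start; "moment": the same for the moment, N m; "grip_width": finger opening in m; "gripper_force": force on a finger pad.
Only numpy, scipy, OpenCV 4.12 (cv2) and the standard library are available. Lean on these libraries where they do the work, as an engineer would, in place of code of your own. Each camera call takes 0.05 s, during which the arm holds its last target. There are 200 camera calls.

## Working session

There is one attempt and no reset: what is moved stays moved. The work goes in short steps, Python scripts to look and compute and a tool call to move; the robot and the scene stay as the last step left them, time stands still between calls to the robot, and variables do not carry over. Pictures are saved under pics/ and viewed, at most 10 in all, crops included, and the job is handed in when it is done.

Besides the shell and the picture viewer there is one more tool, called in YAML: its name, and indented under it one key for each argument. send_rows: Moves the arm, as the interface text tells. Its arguments: {"type":"object","properties":{"deltas":{"type":"array","items":{"type":"object","properties":{"dx":{"type":"number"},"dy":{"type":"number"},"dz":{"type":"number"},"rx":{"type":"number"},"ry":{"type":"number"},"rz":{"type":"number"}}}},"jaw":{"type":"number"},"newtons":{"type":"number"}},"required":["deltas"]}

```bash
mkdir -p pics; ls
cat > h.py <<'E'
import numpy as np, cv2, pickle
from scipy.spatial.transform import Rotation as R
def grab(r,name,tag):
    f=r.grab_frame(name); cv2.imwrite(f'pics/{tag}.png',f['frame']); pickle.dump(f,open(f'{tag}.pkl','wb')); return f
def cam(f):
    fl=240/np.tan(np.radians(f['vertical_fov'])/2)
    K=np.array([[fl,0,f['cx']],[0,fl,f['cy']],[0,0,1.]]); return K,np.array(f['distortion'],float)
def rot(f):
    o=np.array(f['orientation'],float); return R.from_rotvec(o) if o.shape==(3,) else R.from_matrix(o)
def world(f,uv,z=None):
    uv=np.array(uv,float).reshape(-1,1,2); K,d=cam(f)
    n=cv2.undistortPoints(uv,K,d)[:,0]
    if z is None:
        z=np.array([f['z_map'][int(round(v)),int(round(u))] for u,v in uv[:,0]])
    p=np.c_[n,np.ones(len(n))]*np.array(z).reshape(-1,1)
    return rot(f).apply(p)+np.array(f['xyz'])
def proj(f,P):
    K,d=cam(f); p=rot(f).inv().apply(np.atleast_2d(P)-np.array(f['xyz']))
    return cv2.projectPoints(p,np.zeros(3),np.zeros(3),K,d)[0][:,0]
def cloud(f):
    v,u=np.mgrid[0:480,0:640]; m=f['z_map']>0
    return world(f,np.c_[u[m],v[m]],f['z_map'][m]),np.c_[u[m],v[m]]
E
python3 - <<'E'
from bench import r
from h import *
for n in('side','top'):
    f=grab(r,n,n+'0'); print(n,f['xyz'],f['orientation'],f['vertical_fov'],f['distortion'],(f['z_map']>0).mean())
o=r.get_obs(); print({k:np.round(v,3) for k,v in o.items()})
E
```

```text
pics
side [0.52707761 0.68644061 0.74023126] [-0.01949614  2.90604515 -1.17548535] 48.699516650608736 [0.05045652 0.         0.         0.         0.        ] 0.9960481770833334
top [0.43923729 0.03105708 0.93947145] [-2.16866805  2.15165184 -0.11640566] 51.62485723608201 [0.03046511 0.         0.         0.         0.        ] 0.9957584635416666
{'clock': np.float64(0.1), 'joints': array([-1.308,  0.478,  0.022,  1.556, -0.011,  1.109, -0.083]), 'qvel': array([ 0.002, -0.002,  0.   , -0.001, -0.002,  0.001,  0.002]), 'tau': array([ 5.0000e-03, -5.9775e+01,  1.6140e+00, -2.8195e+01,  1.3000e-02,
        5.0000e-03, -0.0000e+00]), 'tcp_pos': array([0.244, 0.629, 0.241]), 'orientation': array([-5.790e-01, -3.088e+00,  3.000e-03]), 'contact_force': array([-0.016, -0.63 , -0.716]), 'moment': array([0.036, 0.066, 0.002]), 'gripper_force': np.float64(0.0), 'grip_width': np.float64(0.085)}
```

View pics/top0.png

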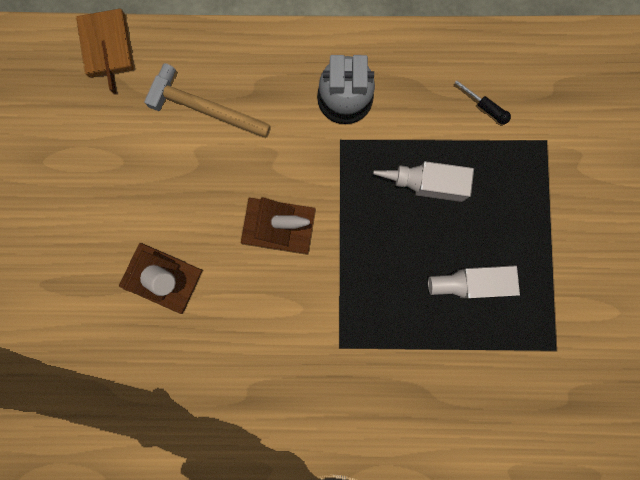

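View pics/side0.png

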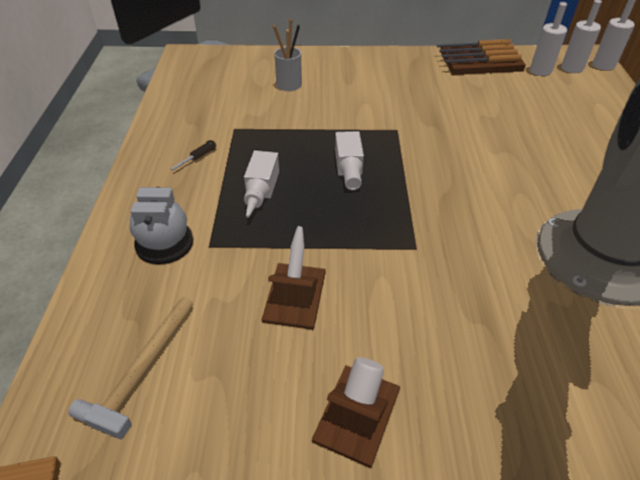

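The top view shows the open bottle with its mouth at px (430,285) and bottom at (518,281), and the capped bottle at (374–472,180). The slim peg runs from px (275,222) to its tip at (308,222), and the stout peg is at (158,280). Next I measure these from depth.

```bash
python3 - <<'E'
from h import *
f=pickle.load(open('top0.pkl','rb')); s=pickle.load(open('side0.pkl','rb'))
P,U=cloud(f)
def sel(u0,u1,v0,v1,zl,zh):
    m=(U[:,0]>u0)&(U[:,0]<u1)&(U[:,1]>v0)&(U[:,1]<v1)&(P[:,2]>zl)&(P[:,2]<zh); return P[m],U[m]
for nm,b in (('open',(420,530,255,310)),('capped',(365,485,150,210))):
    Q,_=sel(*b,.046,.06)
    h=cv2.minAreaRect((Q[:,:2]*1000).astype(np.float32)); print(nm,len(Q),'z',np.median(Q[:,2]),h)
    Q,_=sel(*b,.012,.08); print(' extents',Q.min(0),Q.max(0)); 
    h=cv2.minAreaRect((Q[:,:2]*1000).astype(np.float32)); print(h)
m=(U[:,0]>350)&(U[:,0]<420)&(U[:,1]>230)&(U[:,1]<340);print('bench z top',np.median(P[m,2]))
# slim peg
W=world(f,[[278,222],[290,222],[300,222],[307,222],[272,205],[268,240],[290,205],[290,240],[247,199],[315,207],[309,252],[243,244]]);print(W.round(4))
P2,U2=cloud(s)
for nm,PP in(('top',P),('side',P2)):
    c=W[1]; m=(np.abs(PP[:,:2]-c[:2])<.1).all(1)&(PP[:,2]>.1)&(PP[:,2]<.2); Q=PP[m]
    print(nm,len(Q),Q.mean(0),Q[Q[:,2].argmax()]); u,_,vt=np.linalg.svd(Q-Q.mean(0),full_matrices=False); print(vt[0])
E
python3 - <<'E'
import cv2
from h import *
f=cv2.imread('pics/top0.png');s=cv2.imread('pics/side0.png')
a=cv2.resize(f[185:265,225:335],None,fx=5,fy=5,interpolation=2);cv2.imwrite('pics/c1.png',a)
E
```

```text
open 1598 z 0.05147740661447514 ((469.1653137207031, -255.7853546142578), (51.798004150390625, 139.13096618652344), 3.6296632289886475)
 extents [ 0.44319536 -0.32627552  0.01200963] [ 0.49892299 -0.17402637  0.05736321]
((468.7897644042969, -249.86526489257812), (51.798004150390625, 150.99496459960938), 3.6296632289886475)
capped 1520 z 0.051655884486468295 ((659.5484008789062, -182.8743896484375), (131.37950134277344, 54.80862045288086), 82.8482666015625)
 extents [ 0.62487769 -0.24982933  0.01205089] [ 0.68816024 -0.07399085  0.05726426]
((661.6105346679688, -160.66049194335938), (175.5464324951172, 55.10392761230469), 83.45523071289062)
bench z top 0.0006576889067719804
[[ 0.5714  0.1007  0.0753]
 [ 0.5681  0.0783  0.0976]
 [ 0.5669  0.0608  0.1065]
 [ 0.5655  0.0487  0.1162]
 [ 0.6038  0.1128  0.0638]
 [ 0.5409  0.1191  0.0612]
 [ 0.6135  0.0834  0.0135]
 [ 0.5474  0.0828  0.0086]
 [ 0.627   0.167   0.0009]
 [ 0.6123  0.0361  0.0013]
 [ 0.5257  0.0469 -0.0009]
 [ 0.5392  0.1716  0.0072]]
top 136 [0.56719194 0.06055947 0.10833236] [0.56510762 0.05202314 0.11837002]
[-0.13561955 -0.8492692   0.51024421]
side 153 [0.56648079 0.06256073 0.10755658] [0.56643923 0.05120143 0.11853892]
[-0.16567803 -0.84755634  0.50418155]
```

View pics/c1.png

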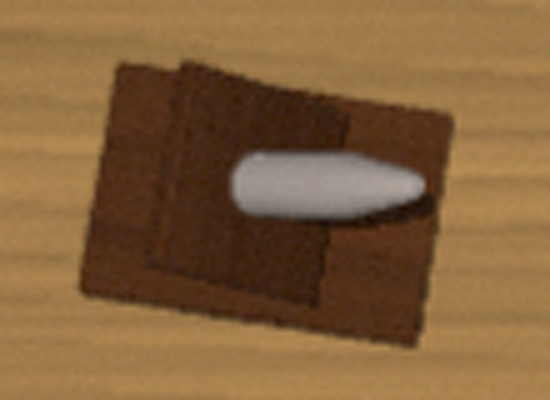

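The crop confirms the slim peg on its stand. Its root is near full-picture px (275,222), its tip near (309,222), and the stand is yawed by about 6°. Now I fit the peg and bottle poses and work out the moves.

```bash
cat >> h.py <<'E'
from scipy.optimize import least_squares
def prof(t): return np.where(t<.05,.0115,np.clip(.0115-(t-.05)/.035*.0085,.003,.0115))
def pegfit(f,zmin=.085):
    P,_=cloud(f)
    def ax(y): return np.array([np.sin(y)*.7071,-np.cos(y)*.7071,.7071])
    def tr(q,Q):
        a=ax(q[2]);d=Q-np.array([q[0],q[1],.055]);t=d@a;return t,np.linalg.norm(d-np.outer(t,a),axis=1)
    q=np.array([.5716,.109,-.11])
    for _ in range(4):
        t,rr=tr(q,P);Q=P[(t>.015)&(t<.09)&(rr<.018)&(P[:,2]>.06)]
        q=least_squares(lambda q:(lambda t,rr:rr-prof(t))(*tr(q,Q)),q,loss='soft_l1',f_scale=.001).x
    t,rr=tr(q,Q);return np.array([q[0],q[1],.055]),ax(q[2]),len(Q),np.std(rr-prof(t)),t.max()
def delta(o,p,Rt):
    Rc=R.from_rotvec(o['orientation']);
    return ((np.array(p)-o['tcp_pos'])*1000).round(1),np.degrees((Rt*Rc.inv()).as_rotvec()).round(1)
def tool(yaxis,tilt,about):  # closing line yaxis (horizontal), pointing down then tilted about 'about'
    y=np.array(yaxis)/np.linalg.norm(yaxis);z=np.array([0,0,-1.]);M=R.from_matrix(np.c_[np.cross(y,z),y,z])
    return R.from_rotvec(np.radians(tilt)*np.array(about))*M
E
python3 - <<'E'
from bench import r
from h import *
for n in('top','side'):
    f=pickle.load(open(n+'0.pkl','rb')); F=pegfit(f); print(n,F)
    P,U=cloud(f); m=(P[:,0]>.4)&(P[:,0]<.55)&(P[:,1]>-.36)&(P[:,1]<-.14)&(P[:,2]>.01)&(P[:,2]<.1);Q=P[m]
    print(cv2.minAreaRect((Q[:,:2]*1000).astype(np.float32)))
o=r.get_obs()
lat=np.array([.998,.063,0]);b=np.array([.4707,-.2803,.028])
M=tool(lat,20,lat); z=M.apply([0,0,1]); p=b+.008*z
print(p,delta(o,p-.12*z,M),delta(o,p,M))
E
```

```text
top (array([0.57499542, 0.1056774 , 0.055     ]), array([-0.10919  , -0.6986186,  0.7071   ]), 352, np.float64(0.00105079460290605), np.float64(0.086510900224046))
((468.7897644042969, -249.86526489257812), (51.798004150390625, 150.99496459960938), 3.6296632289886475)
side (array([0.57367277, 0.10545171, 0.055     ]), array([-0.10848917, -0.69872778,  0.7071    ]), 479, np.float64(0.0013281130253061722), np.float64(0.0852900207385596))
((467.245849609375, -250.6092987060547), (52.480892181396484, 155.2234649658203), 3.743117094039917)
[ 0.47052762 -0.27756931  0.02048245] (array([ 228.7, -947.2, -108.2]), array([ 17.1,  12.4, -64.5])) (array([ 226.1, -906.2, -220.9]), array([ 17.1,  12.4, -64.5]))
```

send_rows:
  deltas:
    - {"dx": 22, "dy": -34, "dz": 0, "rx": 0.7, "ry": 0.5, "rz": -2.6}
    - {"dx": 44, "dy": -68, "dz": 0, "rx": 1.4, "ry": 1.0, "rz": -5.2}
    - {"dx": 66, "dy": -102, "dz": 0, "rx": 2.0, "ry": 1.5, "rz": -7.7}
    - {"dx": 88, "dy": -136, "dz": 0, "rx": 2.7, "ry": 2.0, "rz": -10.3}
    - {"dx": 110, "dy": -170, "dz": 0, "rx": 3.4, "ry": 2.5, "rz": -12.9}
  jaw: 85

```text
clock: 0.52
tcp_pos: [0.3551, 0.4572, 0.2419]
orientation: [-0.909, -2.949, -0.077]
contact_force: [0.9, 0.3, -0.2]
grip_width: 0.0854
gripper_force: 0.0
```

send_rows:
  deltas:
    - {"dx": 22, "dy": -34, "dz": 0, "rx": 0.7, "ry": 0.5, "rz": -2.6}
    - {"dx": 44, "dy": -68, "dz": 0, "rx": 1.4, "ry": 1.0, "rz": -5.2}
    - {"dx": 66, "dy": -102, "dz": 0, "rx": 2.0, "ry": 1.5, "rz": -7.7}
    - {"dx": 88, "dy": -136, "dz": 0, "rx": 2.7, "ry": 2.0, "rz": -10.3}
    - {"dx": 110, "dy": -170, "dz": 0, "rx": 3.4, "ry": 2.5, "rz": -12.9}

```text
clock: 0.93
tcp_pos: [0.4651, 0.2872, 0.2422]
orientation: [-1.214, -2.777, -0.152]
contact_force: [0.8, -0.1, 0.5]
grip_width: 0.0848
gripper_force: 0.0
```

send_rows:
  deltas:
    - {"dx": 1, "dy": -40, "dz": -2, "rx": 0.7, "ry": 0.5, "rz": -2.6}
    - {"dx": 2, "dy": -80, "dz": -4, "rx": 1.4, "ry": 1.0, "rz": -5.2}
    - {"dx": 3, "dy": -120, "dz": -6, "rx": 2.0, "ry": 1.5, "rz": -7.7}
    - {"dx": 4, "dy": -160, "dz": -8, "rx": 2.7, "ry": 2.0, "rz": -10.3}
    - {"dx": 5, "dy": -200, "dz": -10, "rx": 3.4, "ry": 2.5, "rz": -12.9}

```text
clock: 1.35
tcp_pos: [0.469, 0.0873, 0.2322]
orientation: [-1.492, -2.573, -0.222]
contact_force: [1.0, -0.1, 0.8]
grip_width: 0.085
gripper_force: 0.0
```

send_rows:
  deltas:
    - {"dx": 1, "dy": -40, "dz": -5, "rx": 0.7, "ry": 0.5, "rz": -2.6}
    - {"dx": 2, "dy": -80, "dz": -10, "rx": 1.4, "ry": 1.0, "rz": -5.2}
    - {"dx": 3, "dy": -120, "dz": -15, "rx": 2.0, "ry": 1.5, "rz": -7.7}
    - {"dx": 4, "dy": -160, "dz": -20, "rx": 2.7, "ry": 2.0, "rz": -10.3}
    - {"dx": 5, "dy": -200, "dz": -25, "rx": 3.4, "ry": 2.5, "rz": -12.9}

```text
clock: 1.77
tcp_pos: [0.4741, -0.1126, 0.2071]
orientation: [-1.743, -2.342, -0.287]
contact_force: [1.5, 0.1, -0.2]
grip_width: 0.085
gripper_force: 0.0
```

send_rows:
  deltas:
    - {"dx": 0, "dy": -38, "dz": -8, "rx": 0.7, "ry": 0.5, "rz": -2.6}
    - {"dx": 0, "dy": -76, "dz": -16, "rx": 1.4, "ry": 1.0, "rz": -5.2}
    - {"dx": 0, "dy": -114, "dz": -24, "rx": 2.0, "ry": 1.5, "rz": -7.7}
    - {"dx": 0, "dy": -152, "dz": -34, "rx": 2.7, "ry": 2.0, "rz": -10.3}
    - {"dx": 0, "dy": -190, "dz": -46, "rx": 3.4, "ry": 2.5, "rz": -12.9}

```text
clock: 2.18
tcp_pos: [0.4745, -0.3026, 0.1609]
orientation: [-1.965, -2.087, -0.346]
contact_force: [1.0, -0.2, -0.3]
grip_width: 0.0848
gripper_force: 0.0
```

Run:
```python
from bench import r
from h import *
f=grab(r,'top','top1');o=r.get_obs();print(o['tcp_pos'],o['joints'].round(2))
lat=np.array([.998,.063,0]);b=np.array([.470,-.2807,.028])
M=tool(lat,20,lat); z=M.apply([0,0,1]); p=b+.008*z
print(delta(o,p-.06*z,M),delta(o,p,M))
s=grab(r,'side','side1')
a=np.hstack([f['frame'][200:400,380:600],s['frame'][60:260,220:440]]);cv2.imwrite('pics/c2.png',cv2.resize(a,None,fx=1.8,fy=1.8))
```

```text
[ 0.47137709 -0.31110293  0.15798691] [ 0.21  0.58  0.57  1.78 -0.58  1.2   1.1 ]
(array([ -0.3,  12.7, -81.1]), array([ 0.3, -0.3,  0.8])) (array([  -1.5,   33.1, -137.5]), array([ 0.3, -0.3,  0.8]))
```

View pics/c2.png

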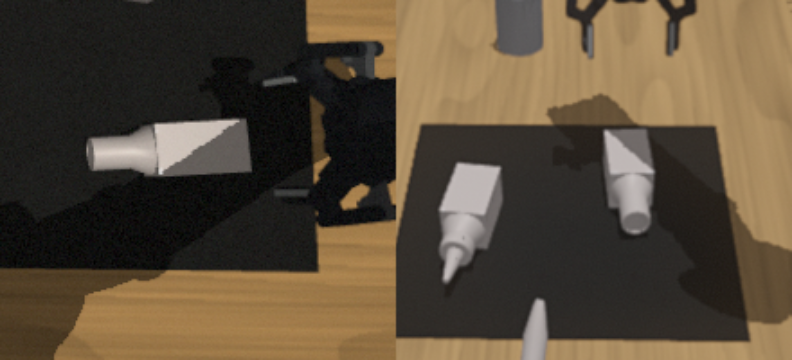

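The view shows the open jaws (left picture px about (560–600,245–310)) straddling the line of the open bottle, just beyond its bottom. The reading differs slightly from the commanded sum, so I re-check it.

Run:
```python
from bench import r
from h import *
o=r.get_obs();print(o['clock'],o['tcp_pos'],o['qvel'].round(3),o['contact_force'])
lat=np.array([.998,.063,0]);b=np.array([.470,-.2807,.028])
M=tool(lat,20,lat); z=M.apply([0,0,1]); p=b+.008*z
print(delta(o,p-.06*z,M),delta(o,p,M))
```

```text
2.2833 [ 0.47139876 -0.30781011  0.15875246] [-0.07  -0.061 -0.056  0.041  0.     0.016 -0.026] [-0.36458821  0.30906744  0.41696735]
(array([ -0.3,   9.4, -81.9]), array([ 0.2, -0.3,  0.6])) (array([  -1.6,   29.8, -138.3]), array([ 0.2, -0.3,  0.6]))
```

send_rows:
  deltas:
    - {"dx": -1, "dy": 2, "dz": -25}
    - {"dx": -2, "dy": 4, "dz": -50}
    - {"dx": -2, "dy": 6, "dz": -70}
    - {"dx": -2, "dy": 7, "dz": -80}
    - {"dx": -2, "dy": 7, "dz": -80}

```text
$.deltas[0]: bad value
```

send_rows:
  deltas:
    - {"dx": 0}
    - {"dx": 0}

```text
$.deltas[0]: bad value
```

Run:
```python
from bench import r
from h import *
o=r.get_obs();print(o['clock'],o['tcp_pos'],o['qvel'].round(3),o['contact_force'])
lat=np.array([.998,.063,0]);b=np.array([.470,-.2807,.028])
M=tool(lat,20,lat); z=M.apply([0,0,1]); p=b+.008*z
print(delta(o,p,M))
```

```text
2.2833 [ 0.47139876 -0.30781011  0.15875246] [-0.07  -0.061 -0.056  0.041  0.     0.016 -0.026] [-0.36458821  0.30906744  0.41696735]
(array([  -1.6,   29.8, -138.3]), array([ 0.2, -0.3,  0.6]))
```

Every row needs all six numbers.

send_rows:
  deltas:
    - {"dx": -1, "dy": 2, "dz": -25, "rx": 0, "ry": 0, "rz": 0}
    - {"dx": -2, "dy": 4, "dz": -50, "rx": 0, "ry": 0, "rz": 0}
    - {"dx": -2, "dy": 6, "dz": -70, "rx": 0, "ry": 0, "rz": 0}
    - {"dx": -2, "dy": 7, "dz": -80, "rx": 0, "ry": 0, "rz": 0}
    - {"dx": -2, "dy": 7, "dz": -80, "rx": 0, "ry": 0, "rz": 0}

```text
clock: 2.7
tcp_pos: [0.4715, -0.2922, 0.0792]
orientation: [-1.96, -2.086, -0.343]
contact_force: [0.2, 0.3, -1.0]
grip_width: 0.085
gripper_force: 0.0
```

send_rows:
  deltas:
    - {"dx": 0, "dy": 0, "dz": 0, "rx": 0, "ry": 0, "rz": 0}
    - {"dx": 0, "dy": 0, "dz": 0, "rx": 0, "ry": 0, "rz": 0}

```text
clock: 2.87
tcp_pos: [0.4732, -0.2945, 0.0824]
orientation: [-1.964, -2.09, -0.345]
contact_force: [0.2, 0.0, 0.3]
grip_width: 0.0847
gripper_force: 0.0
```

Run:
```python
from bench import r
from h import *
o=r.get_obs();print(o['clock'],o['tcp_pos'],o['qvel'].round(3),o['contact_force'])
lat=np.array([.998,.063,0]);b=np.array([.470,-.2807,.028])
M=tool(lat,20,lat); z=M.apply([0,0,1]); p=b+.008*z
print(delta(o,p,M))
```

```text
2.8667 [ 0.47321395 -0.2944693   0.08243383] [-0.    -0.01   0.004 -0.004 -0.    -0.003  0.003] [0.19173145 0.04778816 0.32367585]
(array([ -3.4,  16.5, -62. ]), array([0.1, 0. , 0. ]))
```

send_rows:
  deltas:
    - {"dx": -1, "dy": 4, "dz": -15, "rx": 0, "ry": 0, "rz": 0}
    - {"dx": -2, "dy": 8, "dz": -30, "rx": 0, "ry": 0, "rz": 0}
    - {"dx": -3, "dy": 12, "dz": -45, "rx": 0, "ry": 0, "rz": 0}
    - {"dx": -3, "dy": 15, "dz": -56, "rx": 0, "ry": 0, "rz": 0}
    - {"dx": -3, "dy": 16, "dz": -60, "rx": 0, "ry": 0, "rz": 0}

```text
clock: 3.28
tcp_pos: [0.4697, -0.2772, 0.0209]
orientation: [-1.962, -2.089, -0.345]
contact_force: [-0.1, 1.1, -0.2]
grip_width: 0.0851
gripper_force: 0.0
```

send_rows:
  deltas:
    - {"dx": 0, "dy": 0, "dz": 0, "rx": 0, "ry": 0, "rz": 0}
    - {"dx": 0, "dy": 0, "dz": 0, "rx": 0, "ry": 0, "rz": 0}
    - {"dx": 0, "dy": 0, "dz": 0, "rx": 0, "ry": 0, "rz": 0}

```text
clock: 3.53
tcp_pos: [0.4701, -0.2787, 0.0222]
orientation: [-1.964, -2.09, -0.345]
contact_force: [0.0, 0.3, -1.1]
grip_width: 0.0847
gripper_force: 0.0
```

send_rows:
  deltas:
    - {"dx": 0, "dy": 0, "dz": 0, "rx": 0, "ry": 0, "rz": 0}
    - {"dx": 0, "dy": 0, "dz": 0, "rx": 0, "ry": 0, "rz": 0}
    - {"dx": 0, "dy": 0, "dz": 0, "rx": 0, "ry": 0, "rz": 0}
    - {"dx": 0, "dy": 0, "dz": 0, "rx": 0, "ry": 0, "rz": 0}
    - {"dx": 0, "dy": 0, "dz": 0, "rx": 0, "ry": 0, "rz": 0}
  jaw: 30
  newtons: 60

```text
clock: 3.95
tcp_pos: [0.47, -0.2784, 0.0219]
orientation: [-1.964, -2.09, -0.345]
contact_force: [0.2, -1.6, 6.0]
grip_width: 0.0513
gripper_force: 62.7
```

send_rows:
  deltas:
    - {"dx": 0, "dy": 0, "dz": 0, "rx": 0, "ry": 0, "rz": 0}
    - {"dx": 0, "dy": 0, "dz": 0, "rx": 0, "ry": 0, "rz": 0}
    - {"dx": 0, "dy": 0, "dz": 0, "rx": 0, "ry": 0, "rz": 0}
    - {"dx": 0, "dy": 0, "dz": 0, "rx": 0, "ry": 0, "rz": 0}
    - {"dx": 0, "dy": 0, "dz": 0, "rx": 0, "ry": 0, "rz": 0}

```text
clock: 4.37
tcp_pos: [0.47, -0.2785, 0.0219]
orientation: [-1.964, -2.09, -0.345]
contact_force: [0.0, -1.1, 5.9]
grip_width: 0.0517
gripper_force: 62.7
```

```bash
cat >> h.py <<'E'
foot=np.array([.5743,.1056,.055]); axis=np.array([-.109,-.6987,.7071]); axis/=np.linalg.norm(axis)
def bmat(x,latdir):
    x=x/np.linalg.norm(x);y=latdir-x*(latdir@x);y/=np.linalg.norm(y);return R.from_matrix(np.c_[x,y,np.cross(x,y)])
def btarget(B,d,foot=foot,axis=axis):  # tool pose putting bottle origin d along peg; B=(Rtb,ptb) bottle in tool
    Rb=bmat(axis,np.array([-axis[1],axis[0],0])); Rt=Rb*B[0].inv(); return foot+d*axis-Rt.apply(B[1]),Rt
E
python3 - <<'E'
from bench import r
from h import *
o=r.get_obs();Rc=R.from_rotvec(o['orientation']);x=np.array([.063,-.998,0])
Rb=bmat(x,np.array([.998,.063,0]));b=np.array([.470,-.2807,.026])
B=(Rc.inv()*Rb,Rc.inv().apply(b-o['tcp_pos']));pickle.dump(B,open('B.pkl','wb'));print(B[1])
for d in(.215,.105):
    p,Rt=btarget(B,d);print(p,delta(o,p,Rt),Rt.apply([0,0,1]))
E
```

```text
[-6.76777619e-04 -9.86546878e-05 -4.60957150e-03]
[ 0.55075904 -0.04595489  0.20256003] (array([ 80.8, 232.5, 180.7]), array([-45. ,   2.1, -11.8])) [-0.06492684 -0.41842362 -0.90592835]
[0.56274872 0.03090007 0.1247811 ] (array([ 92.8, 309.4, 102.9]), array([-45. ,   2.1, -11.8])) [-0.06492684 -0.41842362 -0.90592835]
```

send_rows:
  deltas:
    - {"dx": 0, "dy": 0, "dz": 15, "rx": 0, "ry": 0, "rz": 0}
    - {"dx": 0, "dy": 0, "dz": 40, "rx": 0, "ry": 0, "rz": 0}
    - {"dx": 0, "dy": 0, "dz": 70, "rx": 0, "ry": 0, "rz": 0}
    - {"dx": 0, "dy": 0, "dz": 100, "rx": 0, "ry": 0, "rz": 0}
    - {"dx": 0, "dy": 0, "dz": 120, "rx": 0, "ry": 0, "rz": 0}

```text
clock: 4.78
tcp_pos: [0.4698, -0.2783, 0.1444]
orientation: [-1.964, -2.09, -0.346]
contact_force: [0.9, 0.1, -1.0]
grip_width: 0.0516
gripper_force: 62.5
```

send_rows:
  deltas:
    - {"dx": 8, "dy": 23, "dz": 10, "rx": -4.5, "ry": 0.2, "rz": -1.2}
    - {"dx": 16, "dy": 46, "dz": 20, "rx": -9, "ry": 0.4, "rz": -2.4}
    - {"dx": 24, "dy": 69, "dz": 30, "rx": -13.5, "ry": 0.6, "rz": -3.5}
    - {"dx": 32, "dy": 92, "dz": 35, "rx": -18, "ry": 0.8, "rz": -4.7}
    - {"dx": 40, "dy": 115, "dz": 40, "rx": -22.5, "ry": 1, "rz": -5.9}

```text
clock: 5.2
tcp_pos: [0.5097, -0.162, 0.1829]
orientation: [2.261, 2.154, -0.072]
contact_force: [1.3, 0.1, -0.2]
grip_width: 0.0517
gripper_force: 62.5
```

send_rows:
  deltas:
    - {"dx": 8, "dy": 23, "dz": 4, "rx": -4.5, "ry": 0.2, "rz": -1.2}
    - {"dx": 16, "dy": 46, "dz": 8, "rx": -9, "ry": 0.4, "rz": -2.4}
    - {"dx": 24, "dy": 69, "dz": 12, "rx": -13.5, "ry": 0.6, "rz": -3.5}
    - {"dx": 32, "dy": 92, "dz": 16, "rx": -18, "ry": 0.8, "rz": -4.7}
    - {"dx": 40, "dy": 115, "dz": 20, "rx": -22.5, "ry": 1, "rz": -5.9}

```text
clock: 5.62
tcp_pos: [0.5496, -0.0461, 0.2026]
orientation: [2.141, 1.83, -0.474]
contact_force: [0.7, 0.0, -1.2]
grip_width: 0.0515
gripper_force: 62.5
```

send_rows:
  deltas:
    - {"dx": 0, "dy": 0, "dz": 0, "rx": 0, "ry": 0, "rz": 0}
    - {"dx": 0, "dy": 0, "dz": 0, "rx": 0, "ry": 0, "rz": 0}
    - {"dx": 0, "dy": 0, "dz": 0, "rx": 0, "ry": 0, "rz": 0}
    - {"dx": 0, "dy": 0, "dz": 0, "rx": 0, "ry": 0, "rz": 0}

```text
clock: 5.95
tcp_pos: [0.5487, -0.0496, 0.2017]
orientation: [2.146, 1.831, -0.474]
contact_force: [-0.0, -0.7, -0.6]
grip_width: 0.0512
gripper_force: 62.5
```

Run:
```python
from bench import r
from h import *
f=grab(r,'top','top2');s=grab(r,'side','side2');o=r.get_obs();B=pickle.load(open('B.pkl','rb'))
p,Rt=btarget(B,.215);print(o['tcp_pos'],delta(o,p,Rt),o['joints'].round(2),o['contact_force'])
a=np.hstack([f['frame'][120:320,220:420],s['frame'][120:320,200:400]]);cv2.imwrite('pics/c3.png',cv2.resize(a,None,fx=2,fy=2))
```

```text
[ 0.54884704 -0.04975427  0.20171937] (array([1.9, 3.8, 0.8]), array([-0.1,  0. ,  0.2])) [-0.93  0.56  0.94  1.91 -0.02  0.98 -0.2 ] [ 0.17537185 -0.60886842 -0.56179892]
```

View pics/c3.png

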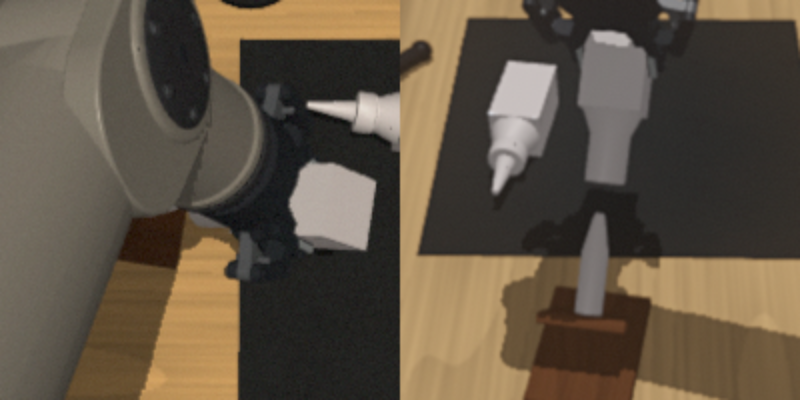

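The left half shows the arm over the stand and the bottle bottom at about px (335,205). The right half shows the neck (585–625,180) lined up with the peg tip at (597,215). I check the alignment by fitting the neck in the side camera's depth.

```bash
cat >> h.py <<'E'
def neckfit(f,b0,a0):
    P,_=cloud(f); e1=np.cross(a0,[0,0,1.]);e1/=np.linalg.norm(e1);e2=np.cross(a0,e1)
    m0=b0-.085*a0
    def geo(q,Q):
        a=a0+q[2]*e1+q[3]*e2;a/=np.linalg.norm(a);d=Q-(m0+q[0]*e1+q[1]*e2);t=d@a;return t,np.linalg.norm(d-np.outer(t,a),axis=1)
    q=np.zeros(4)
    for _ in range(5):
        t,rr=geo(q,P);Q=P[(np.abs(t)<.017)&(np.abs(rr-.017)<.006)]
        q=least_squares(lambda q:geo(q,Q)[1]-.017,q,loss='soft_l1',f_scale=.001).x
    t,rr=geo(q,Q);a=a0+q[2]*e1+q[3]*e2;a/=np.linalg.norm(a)
    return m0+q[0]*e1+q[1]*e2,a,len(Q),np.std(rr-.017),q
E
python3 - <<'E'
from bench import r
from h import *
s=pickle.load(open('side2.pkl','rb'));o=r.get_obs();B=pickle.load(open('B.pkl','rb'))
Rc=R.from_rotvec(o['orientation']);b=o['tcp_pos']+Rc.apply(B[1]);a=(Rc*B[0]).apply([1,0,0])
F=neckfit(s,b,a);print('pred',b,a,'\nfit',F)
G=pegfit(s);print(G)
pa=.7*0+G[1]; 
for nm,fo,ax in(('side0',np.array([.57367,.10545,.055]),np.array([-.1085,-.6987,.7071])),('now',G[0],G[1])):
    d=F[0]-fo;t=d@ax;print(nm,'neck offset from peg axis mm',(d-t*ax)*1000,t,'predicted',((b-fo)-((b-fo)@ax)*ax)*1000,'axis angle deg',np.degrees(np.cross(ax,F[1])))
E
```

```text
pred [ 0.54895621 -0.04842677  0.20618499] [-0.11130926 -0.70002106  0.70539405] 
fit (array([0.55827515, 0.01029395, 0.14542891]), array([-0.11001362, -0.69159725,  0.7138559 ]), 407, np.float64(0.0012575628455830032), array([ 1.79255566e-05,  1.12523906e-03,  4.32777100e-05, -1.20106543e-02]))
(array([0.57356782, 0.10531459, 0.055     ]), array([-0.10677659, -0.69899154,  0.7071    ]), 477, np.float64(0.001269919822894325), np.float64(0.08518708560844958))
side0 neck offset from peg axis mm [-1.06220477 -2.85907018 -2.97769805] 0.13209815505310585 predicted [-1.15865485 -2.19036005 -2.32504188] axis angle deg [-0.55821574 -0.01932377 -0.10474887]
now neck offset from peg axis mm [-1.19882493 -2.75809057 -2.90391283] 0.1319938059991594 predicted [-1.44165193 -2.06385952 -2.25200545] axis angle deg [-0.57013993 -0.089813   -0.17487784]
```

send_rows:
  deltas:
    - {"dx": 1, "dy": 2.2, "dz": 2.3, "rx": 0.6, "ry": 0, "rz": 0}
    - {"dx": 2, "dy": 9.2, "dz": -4.8, "rx": 0.6, "ry": 0, "rz": 0}
    - {"dx": 3.2, "dy": 16.2, "dz": -11.8, "rx": 0.6, "ry": 0, "rz": 0}
    - {"dx": 4.3, "dy": 23.2, "dz": -18.9, "rx": 0.6, "ry": 0, "rz": 0}
    - {"dx": 4.3, "dy": 23.2, "dz": -18.9, "rx": 0.6, "ry": 0, "rz": 0}

```text
clock: 6.47
tcp_pos: [0.5536, -0.022, 0.1803]
orientation: [2.147, 1.844, -0.467]
contact_force: [0.7, 0.7, -1.2]
grip_width: 0.0512
gripper_force: 62.5
```

send_rows:
  deltas:
    - {"dx": 0.9, "dy": 5.6, "dz": -5.7, "rx": 0, "ry": 0, "rz": 0}
    - {"dx": 1.7, "dy": 11.2, "dz": -11.3, "rx": 0, "ry": 0, "rz": 0}
    - {"dx": 2.6, "dy": 16.8, "dz": -17, "rx": 0, "ry": 0, "rz": 0}
    - {"dx": 3.3, "dy": 21, "dz": -21.2, "rx": 0, "ry": 0, "rz": 0}
    - {"dx": 3.3, "dy": 21, "dz": -21.2, "rx": 0, "ry": 0, "rz": 0}

```text
clock: 6.88
tcp_pos: [0.5571, -0.0021, 0.16]
orientation: [2.147, 1.842, -0.466]
contact_force: [-0.3, 0.2, -0.9]
grip_width: 0.0514
gripper_force: 62.5
```

Run:
```python
from bench import r
from h import *
s=grab(r,'side','side3');o=r.get_obs();B=pickle.load(open('B.pkl','rb'))
Rc=R.from_rotvec(o['orientation']);b=o['tcp_pos']+Rc.apply(B[1]);a=(Rc*B[0]).apply([1,0,0])
F=neckfit(s,b,a);print(o['tcp_pos'],o['contact_force'],F[2:4])
fo,ax=np.array([.5736,.1054,.055]),np.array([-.1080,-.6988,.7071])
d=F[0]-fo;t=d@ax;print('neck offset mm',(d-t*ax)*1000,'origin t',t+.085,'angle',np.degrees(np.cross(ax,F[1])))
cv2.imwrite('pics/c4.png',cv2.resize(s['frame'][150:320,220:400],None,fx=3,fy=3))
```

```text
[ 0.55708305 -0.00299942  0.16061433] [ 0.67368639 -0.9082143  -0.46576813] (410, np.float64(0.001250974096486226))
neck offset mm [0.12328659 0.97925156 0.98895989] origin t 0.15446578940879185 angle [0.85400597 0.01687574 0.14711556]
```

View pics/c4.png

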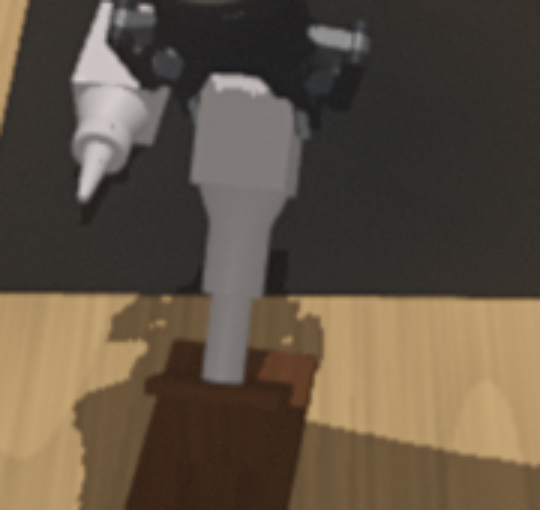

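The view shows the neck on the peg: mouth edge at px (235,292), peg root at (225,380), centred and with no contact force. I continue down with a slight correction.

send_rows:
  deltas:
    - {"dx": 0.8, "dy": 4.6, "dz": -6, "rx": -0.5, "ry": 0, "rz": 0}
    - {"dx": 1.6, "dy": 10.2, "dz": -11.6, "rx": -0.5, "ry": 0, "rz": 0}
    - {"dx": 2.5, "dy": 15.8, "dz": -17.3, "rx": -0.5, "ry": 0, "rz": 0}
    - {"dx": 3.4, "dy": 21.4, "dz": -23, "rx": -0.5, "ry": 0, "rz": 0}
    - {"dx": 3.4, "dy": 21.4, "dz": -23, "rx": -0.5, "ry": 0, "rz": 0}

```text
clock: 7.35
tcp_pos: [0.5604, 0.0197, 0.1367]
orientation: [2.141, 1.838, -0.473]
contact_force: [-0.5, 0.5, -0.5]
grip_width: 0.0515
gripper_force: 62.5
```

send_rows:
  deltas:
    - {"dx": 0.5, "dy": 3.5, "dz": -3.5, "rx": 0, "ry": 0, "rz": 0}
    - {"dx": 1.1, "dy": 7, "dz": -7, "rx": 0, "ry": 0, "rz": 0}
    - {"dx": 1.4, "dy": 9, "dz": -9, "rx": 0, "ry": 0, "rz": 0}
    - {"dx": 1.4, "dy": 9, "dz": -9, "rx": 0, "ry": 0, "rz": 0}

```text
clock: 7.68
tcp_pos: [0.5619, 0.0274, 0.1287]
orientation: [2.143, 1.835, -0.473]
contact_force: [0.3, -0.2, -0.7]
grip_width: 0.0513
gripper_force: 62.5
```

```bash
cat > chk.py <<'E'
from bench import r
from h import *
import sys
s=grab(r,'side',sys.argv[1]);o=r.get_obs();B=pickle.load(open('B.pkl','rb'))
Rc=R.from_rotvec(o['orientation']);b=o['tcp_pos']+Rc.apply(B[1]);a=(Rc*B[0]).apply([1,0,0])
F=neckfit(s,b,a);print(o['clock'],o['tcp_pos'],o['contact_force'],o['moment'],F[2:4])
fo,ax=np.array([.5736,.1054,.055]),np.array([-.1080,-.6988,.7071])
d=F[0]-fo;t=d@ax;print('neck offset mm',(d-t*ax)*1000,'origin t',t+.085,'angle',np.degrees(np.cross(ax,F[1])))
E
python3 chk.py side4
```

```text
7.7333 [0.56196653 0.02693366 0.12903767] [-0.16729545 -0.00978329 -1.17716945] [ 0.50438545 -0.08404022  0.06609873] (403, np.float64(0.0012229527881177905))
neck offset mm [ 0.41563358 -0.32395086 -0.25578947] origin t 0.1106601960262176 angle [-0.29391156 -0.21703969 -0.25938309]
```

send_rows:
  deltas:
    - {"dx": 0.2, "dy": 1.4, "dz": -1.4, "rx": 0, "ry": 0, "rz": 0}
    - {"dx": 0.4, "dy": 2.8, "dz": -2.8, "rx": 0, "ry": 0, "rz": 0}
    - {"dx": 0.5, "dy": 3.5, "dz": -3.5, "rx": 0, "ry": 0, "rz": 0}
    - {"dx": 0.5, "dy": 3.5, "dz": -3.5, "rx": 0, "ry": 0, "rz": 0}

```text
clock: 8.07
tcp_pos: [0.5625, 0.0304, 0.1256]
orientation: [2.143, 1.835, -0.472]
contact_force: [0.1, -0.3, 0.2]
grip_width: 0.0517
gripper_force: 62.5
```

send_rows:
  deltas:
    - {"dx": 0.1, "dy": 0.7, "dz": -0.7, "rx": 0, "ry": 0, "rz": 0}
    - {"dx": 0.2, "dy": 1.4, "dz": -1.4, "rx": 0, "ry": 0, "rz": 0}
    - {"dx": 0.2, "dy": 1.4, "dz": -1.4, "rx": 0, "ry": 0, "rz": 0}

```text
clock: 8.32
tcp_pos: [0.5626, 0.0304, 0.125]
orientation: [2.143, 1.833, -0.474]
contact_force: [-0.8, -1.5, 4.9]
grip_width: 0.0517
gripper_force: 62.9
```

The contact force rose to about 5 N, so the mouth is against the stand. Opening the jaws.

send_rows:
  deltas:
    - {"dx": 0, "dy": 0, "dz": 0, "rx": 0, "ry": 0, "rz": 0}
    - {"dx": 0, "dy": 0, "dz": 0, "rx": 0, "ry": 0, "rz": 0}
    - {"dx": 0, "dy": 0, "dz": 0, "rx": 0, "ry": 0, "rz": 0}
    - {"dx": 0, "dy": 0, "dz": 0, "rx": 0, "ry": 0, "rz": 0}
    - {"dx": 0, "dy": 0, "dz": 0, "rx": 0, "ry": 0, "rz": 0}
  jaw: 85

```text
clock: 8.73
tcp_pos: [0.5627, 0.0318, 0.1242]
orientation: [2.143, 1.835, -0.472]
contact_force: [-0.4, 1.0, -1.0]
grip_width: 0.0848
gripper_force: 0.0
```

send_rows:
  deltas:
    - {"dx": 0.7, "dy": 4, "dz": 9, "rx": 0, "ry": 0, "rz": 0}
    - {"dx": 2, "dy": 12, "dz": 26, "rx": 0, "ry": 0, "rz": 0}
    - {"dx": 4, "dy": 24, "dz": 52, "rx": 0, "ry": 0, "rz": 0}
    - {"dx": 6, "dy": 38, "dz": 82, "rx": 0, "ry": 0, "rz": 0}
    - {"dx": 8, "dy": 50, "dz": 109, "rx": 0, "ry": 0, "rz": 0}

```text
clock: 9.15
tcp_pos: [0.5708, 0.0825, 0.2354]
orientation: [2.143, 1.834, -0.472]
contact_force: [0.1, -0.3, -0.3]
grip_width: 0.085
gripper_force: 0.0
```

send_rows:
  deltas:
    - {"dx": 0, "dy": 10, "dz": 20, "rx": 0, "ry": 0, "rz": 0}
    - {"dx": 0, "dy": 15, "dz": 30, "rx": 0, "ry": 0, "rz": 0}
    - {"dx": 0, "dy": 15, "dz": 30, "rx": 0, "ry": 0, "rz": 0}
    - {"dx": 0, "dy": 15, "dz": 30, "rx": 0, "ry": 0, "rz": 0}

```text
clock: 9.48
tcp_pos: [0.5704, 0.0967, 0.263]
orientation: [2.143, 1.835, -0.472]
contact_force: [0.4, 0.2, -0.3]
grip_width: 0.0846
gripper_force: 0.0
```

Run:
```python
from bench import r
from h import *
s=grab(r,'side','side5');fo,ax=np.array([.5736,.1054,.055]),np.array([-.1080,-.6988,.7071])
F=neckfit(s,fo+.105*ax,ax);d=F[0]-fo;t=d@ax;print(F[2:4],'neck off',(d-t*ax)*1000,'sag deg',np.degrees(np.cross(ax,F[1])))
o=r.get_obs();print(o['clock'],o['tcp_pos'],o['contact_force'],o['grip_width'])
cv2.imwrite('pics/c5.png',cv2.resize(s['frame'][60:340,180:460],None,fx=2,fy=2))
```

```text
(410, np.float64(0.001265694885796332)) neck off [ 0.70046008 -1.02692389 -0.90720087] sag deg [ 3.53750882 -0.7482755  -0.19918536]
9.5333 [0.56994824 0.09608474 0.26233838] [ 0.7236341  -0.73632036 -0.26772021] 0.08510239361525405
```

View pics/c5.png

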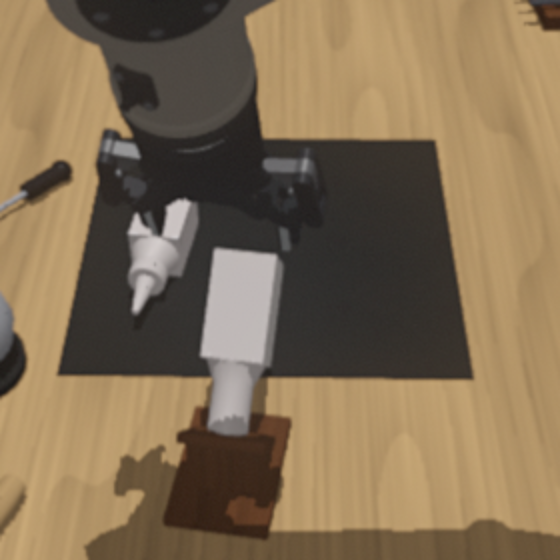

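The view shows the bottle on the slim peg with its mouth at px (228,430) against the wooden face and a sag of about 3.6°. The gripper is clear and the capped bottle is untouched. Handing in.

```bash
python3 -c "
from bench import r
print(r.hand_in())"
```

```text
the job is handed in; nothing more can be done
None
```

The open bottle is on the slim peg, neck down with its mouth against the stand and sagging about 3.6°. The gripper is clear, the capped bottle was never touched, and I handed the job in at about 9.5 s; no verdict was shown.

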